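# Hold a rocking board carrier at the inspection angle by its spring tiller

## Task

Using only its sprung tiller, tilt the top-heavy circuit-board carrier off its rest until the black pointer stands between the two prongs of the gate on the scale, and keep the pointer between the prongs without a break for 5 seconds, as for an inspection. Then lower the carrier gently back onto the rest it started from and let go of the tiller. Do not touch the board, its parts, the pointer or the gate, never let the carrier swing fast or go over to its other rest, and leave the things around it alone.

Things in the scene. Friction and masses are not known exactly. Their poses are not given: they have to be found in the camera images.
- stand: Fixed stand of the board carrier; origin: centre of the underside of its aluminium base plate (250 x 440 x 12 mm) on the table. x axis: along the carrier's shaft, away from the robot (turned up to 0.35 rad); y: along the carrier, to the left; z up. Grey posts at x = +-93 mm carry the shaft; a white scale arc, radius 178 mm, stands at the back (x = 106 mm); rubber-topped rest posts under both ends.
- pivot (a point): Point on the shaft's axis at the stand's middle, 140 mm above the table, axes of the stand. A free carrier falls to a rest by itself; with the tiller held still the spring is too weak to keep it up and it still falls, with a time constant of about 0.8 to 1.1 s.
- carrier (a joint): Tilt about the shaft, rad: 0 level, + lifts the left (+y) end and leans pointer and tiller to -y. Starts on its left rest at -0.38; other rest at +0.38. Nominal: inertia about the shaft 0.0645 kg m2, overturning moment 0.37 N m x sin(tilt), damping 0.05 N m s/rad, hardly any friction. Mass differs by -10 to +15 % (scales inertia and moment); an imbalance of up to 0.04 N m either way adds.
- tiller (a joint): Angle of the tiller relative to the carrier, rad, same sense; 0 when free. It turns about the same shaft, tied to the carrier only by a coil spring of 0.22 N m/rad and 0.02 N m s/rad (nominal), up to 1.1 rad either way. The tiller's lean from the vertical is joint carrier + joint tiller. Lifting the carrier off its rest takes 0.4 to 0.9 rad of spring.
- tiller_grip (a point): Middle of the tiller's round black grip bar (diameter 16, length 72 mm), parallel to the shaft, 130 mm from its axis, on the robot's side, 155 mm from the stand's middle along -x. The rod that carries it is at the bar's far end, 36 mm from here. Tiller 0.12 kg, counterbalanced. Grip from above, fingers closing across the bar; it may turn in the fingers as they follow its arc.
- panel: The carrier's load, fixed to the shaft: green board 150 x 420 x 4 mm along y, 12 mm above the shaft, two dark transformers (75 x 56 x 40 mm) near its ends, small parts, a steel keel bar below, and the black pointer; 2.83 kg nominal. Origin on the shaft's axis at the stand's middle, x along the shaft, z up through the board. Not to be touched.
- pointer_tip (a point): Tip of the black pointer, a needle 8 mm wide on the far side of the stand that stands straight up from the carrier: 165 mm from the shaft's axis, 122 mm from the stand's middle along +x.
- gate (a joint): Where the gate is clamped on the scale, rad, in the measure of the carrier's tilt: the pointer is in the middle of the gate when the carrier's tilt equals this. Between -0.10 and 0.16. Not to be moved.
- gate_mid (a point): Middle of the gap between the two aluminium prongs of the gate, at the pointer tip's radius (165 mm); the prongs stand 12 mm farther along +x, so that the pointer passes behind them. The gap is 36 mm wide, so the whole pointer is in the gap while its tip is within 14 mm (0.085 rad) of this point.
- spool: Loose steel wire spool, 60 mm in diameter, 50 mm high, standing on the table to the left; origin at the middle of its underside. A bystander.
- flux: Loose white plastic bottle, 44 mm in diameter, 90 mm high, standing on the table to the left; origin at the middle of its underside. A bystander.
- driver: Loose screwdriver with a black handle lying on the table to the right, blade along its +x. A bystander.
- bin: Blue open parts bin 160 x 110 x 70 mm on the table to the right; origin at the middle of its underside. A bystander.

How it is judged:
On the way:
1. the pointer is kept between the prongs for 5 s (distance between pointer_tip and gate_mid below 0.014 m), for 5 s.
At the end, for the whole second after the job is handed in: The carrier lies still on the rest it started from (tilt below -0.35 rad, slower than 0.05 rad/s) and the tiller is released and has sprung back to its middle (within 0.12 rad) (value of joint carrier below -0.35 rad and velocity of joint carrier between -0.05 and 0.05 rad/s and value of joint tiller between -0.12 and 0.12 rad); the robot touches nothing.
It fails at once if the carrier swings fast or drops onto its rest (over 0.6 rad/s) (velocity of joint carrier above 0.6 rad/s or velocity of joint carrier below -0.6 rad/s).
It fails at once if the carrier goes over towards its other rest (tilt beyond 0.33 rad) (value of joint carrier above 0.33 rad).
It fails at once if the board, its parts or the pointer are touched (contact force between any of the fingers, the arm and panel above 1 N).
It fails at once if the gate is moved (distance of gate_mid from where it was at the start of the episode above 0.008 m).
It fails at once if things around are disturbed (distance of any of spool, flux, driver, bin from where it was at the start of the episode above 0.03 m).
It also fails if it takes over 72 s, if anything falls off the work surface, if the arm or the gripper's body presses on something with over 40 N, if the wrist force passes 120 N, or if a joint passes its speed limit or range.

## Robot

A 6-joint arm with a two-finger parallel gripper is mounted at the origin on the work surface. World frame = base frame: x ahead of the robot, y to its left, z up, the work surface at z = 0. Lengths are in m, angles in rad, forces in N, time in s.
With the tool pointing down it reaches from about 0.275 to 1 m from the base axis. Payload 8.4 kg.
Tool frame: the origin (TCP) lies on the centre line of the jaws, within the pads' length; the fingertips stand 17 mm ahead of it and the grasp point (between the pads) lies 2 mm behind it (bot.tcp_to_tips is the z of the fingertips in the tool frame, in m); z points along the fingers, y is the line along which they close (so a half turn about z gives the same grasp; the last joint's range is limited). The gripper opens to 85 mm and grips with 20 to 120 N. Pads are 22 mm wide; open, the fingers measure 114 mm over their backs; the gripper's body (76 mm by 85 mm) begins 54 mm behind the grasp point. The pads swing forward as they close: fully open they stand 13 mm farther back than shut.
Start: joints at [-1.258, 0.353, 1.633, -0, 1.155, -0.002], TCP at [0.194, -0.594, 0.248] pointing down, gripper open.
Joint ranges: [-2.63, 2.63], [-0.92, 2.1], [0.06, 2.66], [-1.3, 4.44], [0, 2.69], [-3.02, 3.02]. Speed limits (rad/s): [2.22, 2.22, 2.79, 3.14, 3.14, 3.14].

## Interface

Orientations are given as a unit quaternion [x, y, z, w].
In Python, from workcell import bot, hand, kinematics, get_obs, vision, hand_in gives the robot as it stands. The module is installed in compiled form; this text tells all that it offers. Calls block until the motion is done:
- bot.reach(position, orientation): joint-space move of the TCP to a pose.
- bot.servo_line(position, ori=None, velocity=0.15): straight line of the TCP; ori=None keeps the orientation; velocity is the mean speed in m/s.
- bot.goto_joints(angles): joint-space move.
- hand.move_gripper(opening, strength=None): finger opening in m; strength is the grip in N (None keeps the last); returns when the fingers have stopped.
- bot.dwell(seconds).
- kinematics.solve_ik(position, orientation): joint angles nearest the present ones, or None.
- get_obs(): the state.
- vision.read_camera(name): name is "side" or "top"; returns a dict with "frame" (400x640x3 uint8, red, green, blue), "intrinsics" (3x3 intrinsics, pixels), "view" (4x4, takes a point from world to camera coordinates). Camera axes: x right, y down, z forward; pixel columns grow to the right and rows downward; lengths in m; the calibration is good to about 2 mm. A picture is of the moment at which its call begins. There is no depth.
A pose or a line that the arm cannot do raises bot.IKError and nothing moves.
- hand_in(): hands the job in; it is judged then, once.
The state is a dict: "time_s": time; "joint_pos": joint angles; "joint_vel": joint speeds; "joint_efforts": joint torques, N m; "position": TCP position; "orientation": TCP orientation; "wrist_force": force on the tool from outside, world axes, zero at the start; "ft_torque": the same for the moment, N m; "gripper_width": finger opening in m; "grip_force": force on a finger pad.
Only numpy, scipy, OpenCV 4.12 (cv2) and the standard library are available. Lean on these libraries where they do the work, as an engineer would, in place of code of your own. Each camera call takes 0.05 s, during which the arm holds its last target. There are 200 camera calls.

## Working session

There is one attempt and no reset: what is moved stays moved. The work goes in short steps, each a Python script; the robot and the scene stay as the last script left them, time stands still between calls to the robot, and variables do not carry over. Pictures are saved under pics/ and viewed, at most 10 in all, crops included, and the job is handed in when it is done.

```bash
mkdir -p pics; python3 - <<'E'
from workcell import *
import cv2
for n in("side","top"):
    r=vision.read_camera(n); cv2.imwrite(f"pics/{n}0.png",r["frame"][:,:,::-1]); print(n,r["intrinsics"].tolist(),r["view"].round(4).tolist())
o=get_obs(); print(o["time_s"],o["orientation"],o["wrist_force"])
E
```

```text
side [[363.45344367403584, 0.0, 321.24514897232575], [0.0, 363.45344367403584, 199.4879181061564], [0.0, 0.0, 1.0]] [[-0.9966, -0.0793, 0.0214, 0.5662], [-0.0588, 0.5071, -0.8599, 0.1828], [0.0573, -0.8582, -0.5101, 1.2265], [0.0, 0.0, 0.0, 1.0]]
top [[469.70769569598104, 0.0, 310.1459061827831], [0.0, 469.70769569598104, 203.36828447439268], [0.0, 0.0, 1.0]] [[-0.0267, -0.9996, 0.0096, -0.0001], [-0.995, 0.0256, -0.0964, 0.6115], [0.0961, -0.0121, -0.9953, 1.7017], [0.0, 0.0, 0.0, 1.0]]
0.1 [ 9.87635602e-01  1.56765905e-01 -1.00318012e-04 -5.98241959e-04] [-0.00373888 -0.67148757 -0.64898003]
```

View pics/side0.png

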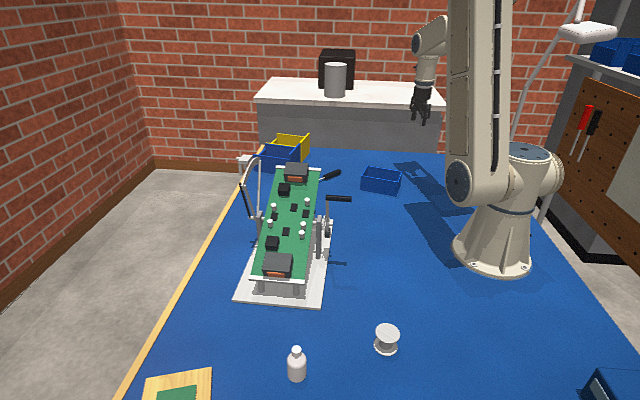

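View pics/top0.png

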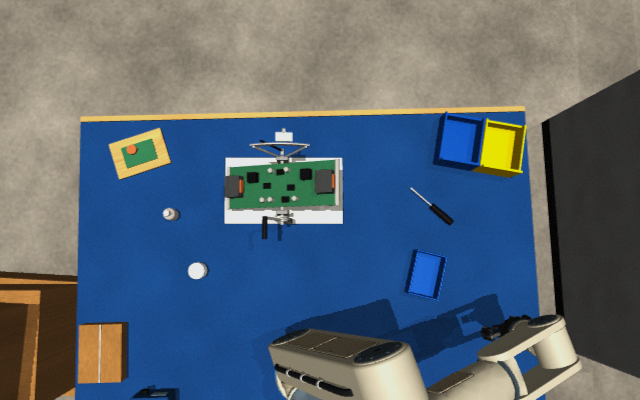

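```bash
python3 - <<'E'
import cv2
a=cv2.imread("pics/top0.png")[120:250,210:360]; cv2.imwrite("pics/topc.png",cv2.resize(a,None,fx=5,fy=4.6,interpolation=cv2.INTER_CUBIC)[:598])
a=cv2.imread("pics/side0.png")[145:315,225:365]; cv2.imwrite("pics/sidec.png",cv2.resize(a,None,fx=3.5,fy=3.5,interpolation=cv2.INTER_CUBIC))
E
```

```text
(no output)
```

View pics/topc.png

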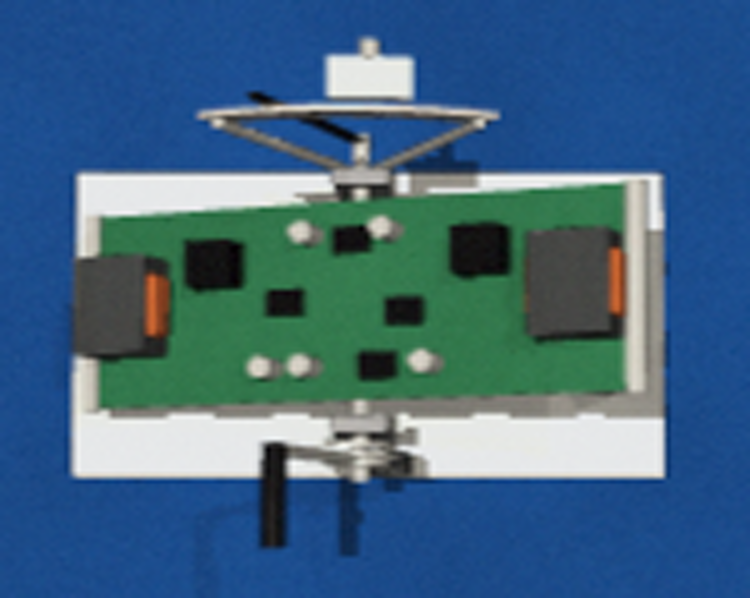

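View pics/sidec.png

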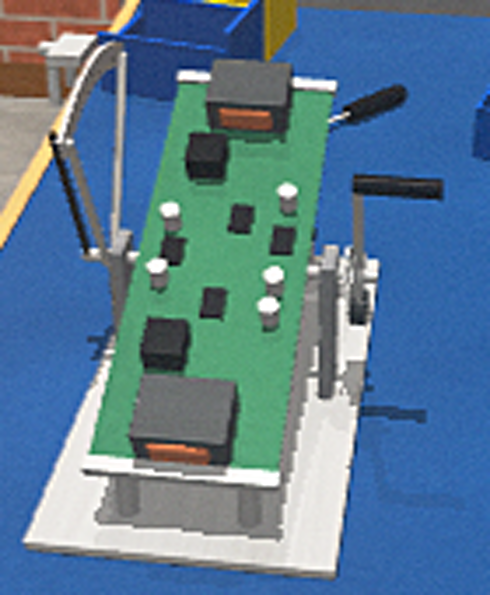

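```bash
cat > geo.py <<'E'
import numpy as np
K={'side':np.array([[363.45344,0,321.24515],[0,363.45344,199.48792],[0,0,1]]),'top':np.array([[469.7077,0,310.1459],[0,469.7077,203.36828],[0,0,1]])}
V={'side':np.array([[-0.9966,-0.0793,0.0214,0.5662],[-0.0588,0.5071,-0.8599,0.1828],[0.0573,-0.8582,-0.5101,1.2265]]),'top':np.array([[-0.0267,-0.9996,0.0096,-0.0001],[-0.995,0.0256,-0.0964,0.6115],[0.0961,-0.0121,-0.9953,1.7017]])}
def proj(n,p):
    q=K[n]@(V[n][:,:3]@p+V[n][:,3]); return q[:2]/q[2]
def ray(n,uv):
    R=V[n][:,:3]; return -R.T@V[n][:,3], R.T@np.linalg.inv(K[n])@np.array([uv[0],uv[1],1.])
def plane(n,uv,nrm,d):  # nrm.p=d
    o,r=ray(n,uv); return o+r*(d-nrm@o)/(nrm@r)
def tri(a,b):
    (o1,r1),(o2,r2)=ray('side',a),ray('top',b)
    s=np.linalg.lstsq(np.c_[r1,-r2],o2-o1,rcond=None)[0]; p,q=o1+s[0]*r1,o2+s[1]*r2
    return (p+q)/2,np.linalg.norm(p-q)
E
python3 - <<'E'
from geo import *
import cv2
np.set_printoptions(precision=4,suppress=True)
im=cv2.imread("pics/top0.png")
t=lambda u,v:(u/5+210-.4,v/4.6+120-.4)
s=lambda u,v:(u/3.5+225-.36,v/3.5+145-.36)
Z=np.array([0,0,1.])
c=[plane('top',t(*q),Z,.012) for q in((76,174),(663,174),(663,478),(72,478))]
print(np.array(c)); 
xd=(c[0]+c[1]-c[2]-c[3]); yd=(c[0]+c[3]-c[1]-c[2])
print('size',np.linalg.norm(xd)/2,np.linalg.norm(yd)/2,'yaw',np.arctan2(xd[1],xd[0]),np.arctan2(-yd[0],yd[1]))
cs=[plane('side',s(*q),Z,.012) for q in((23,541),(335,573))]; print('side corners (+x+y),(-x,+y)',np.array(cs))
O=np.mean(c,0)*[1,1,0]; yaw=np.arctan2(-yd[0],yd[1]); X=np.array([np.cos(yaw),np.sin(yaw),0]);Y=np.array([-np.sin(yaw),np.cos(yaw),0])
print('O',O,yaw)
L=lambda p:np.array([(p-O)@X,(p-O)@Y,p[2]])
for nm,a,b in(('bar near end',(441,188),(272,547)),('bar far',(357,186),(273,445)),('tip',(53,140),(250,96))):
    p,e=tri(s(*a),t(*b)); print(nm,p,L(p),e,'ang',np.arctan2(-L(p)[1],p[2]-.14),np.hypot(L(p)[1],p[2]-.14))
for nm,b in(('block near',(327,98)),('bn2',(413,98)),('bf',(327,57)),('bf2',(413,57)),('knob',(368,45))):
  for z in(.28,.3,.32,.34,.36):
    p=plane('top',t(*b),Z,z); print(nm,z,L(p),'side px crop',(proj('side',p)-[225,145])*3.5)
def P(x,r,a): return O+X*x+Y*(-r*np.sin(a))+Z*(.14+r*np.cos(a))
print('grip pred',P(-.155,.13,-.38))
A=cv2.resize(cv2.imread("pics/side0.png")[140:200,225:275],None,fx=8,fy=8,interpolation=cv2.INTER_CUBIC)
B=cv2.resize(im[122:158,240:320],None,fx=6,fy=8,interpolation=cv2.INTER_CUBIC)
C=np.zeros((480,880,3),np.uint8);C[:,:400]=A;C[:288,400:]=B;cv2.imwrite("pics/gate.png",C[:,:800])
E
```

```text
[[ 0.7944  0.2992  0.012 ]
 [ 0.7834 -0.1415  0.012 ]
 [ 0.5348 -0.1332  0.012 ]
 [ 0.5463  0.3044  0.012 ]]
size 0.24840569151869665 0.4393233802953384 yaw -0.027163783959164058 -0.025500836040630893
side corners (+x+y),(-x,+y) [[0.7956 0.2985 0.012 ]
 [0.5464 0.307  0.012 ]]
O [0.6647 0.0822 0.    ] -0.025500836040630893
bar near end [0.4812 0.1355 0.2632] [-0.1848  0.0485  0.2632] 0.0006060548842890173 ang -0.37536454690614723 0.1324121929865817
bar far [0.5497 0.1339 0.2597] [-0.1163  0.0487  0.2597] 0.0033910084673102847 ang -0.3865586852960587 0.12927127703272218
tip [0.7894 0.1416 0.2899] [0.1231 0.0625 0.2899] 0.0017762046963156431 ang -0.39490309693753534 0.16240855463946566
block near 0.28 [0.125  0.0146 0.28  ] side px crop [ 66.8366 121.6312]
block near 0.3 [0.1203 0.0133 0.3   ] side px crop [70.7441 99.5394]
block near 0.32 [0.1157 0.0119 0.32  ] side px crop [74.7232 77.0427]
block near 0.34 [0.111  0.0106 0.34  ] side px crop [78.7759 54.1298]
block near 0.36 [0.1063 0.0093 0.36  ] side px crop [82.9043 30.7893]
bn2 0.28 [ 0.125  -0.0402  0.28  ] side px crop [85.0116
[... 583 characters left out ...]
4]
bf2 0.28 [ 0.154  -0.0402  0.28  ] side px crop [52.1128 90.2424]
bf2 0.3 [ 0.149  -0.0407  0.3   ] side px crop [55.9111 69.2749]
bf2 0.32 [ 0.1439 -0.0413  0.32  ] side px crop [59.7805 47.9142]
bf2 0.34 [ 0.1389 -0.0419  0.34  ] side px crop [63.7232 26.1491]
bf2 0.36 [ 0.1338 -0.0425  0.36  ] side px crop [67.7412  3.9681]
knob 0.28 [ 0.1625 -0.0114  0.28  ] side px crop [ 32.2076 104.5152]
knob 0.3 [ 0.1573 -0.0123  0.3   ] side px crop [36.1802 83.017 ]
knob 0.32 [ 0.1522 -0.0133  0.32  ] side px crop [40.2264 61.1201]
knob 0.34 [ 0.147  -0.0143  0.34  ] side px crop [44.3484 38.8131]
knob 0.36 [ 0.1418 -0.0153  0.36  ] side px crop [48.5484 16.0846]
grip pred [0.511  0.1344 0.2607]
```

View pics/gate.png

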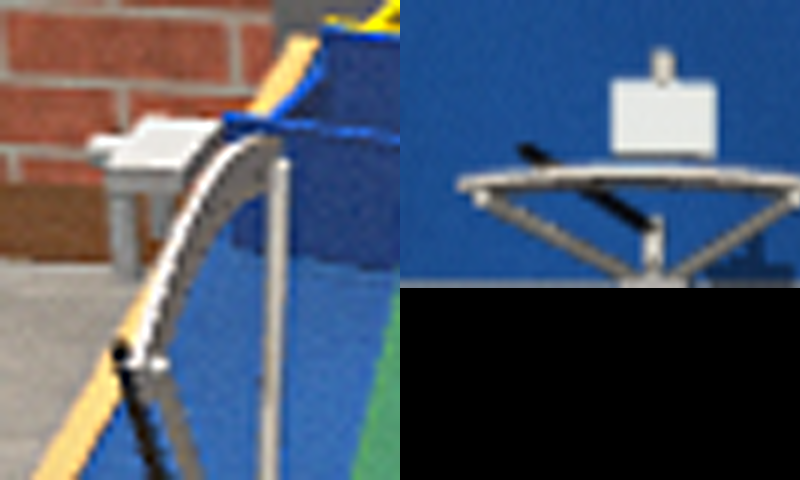

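```bash
python3 - <<'E'
from geo import *
np.set_printoptions(precision=4,suppress=True)
O=np.array([.6647,.0822,0]);yaw=-.0255;X=np.array([np.cos(yaw),np.sin(yaw),0]);Y=np.array([-np.sin(yaw),np.cos(yaw),0])
L=lambda p:np.array([(p-O)@X,(p-O)@Y,p[2]])
s=lambda u,v:(u/8+225-.44,v/8+140-.44)
t=lambda u,v:((u-400)/6+240-.42,v/8+122-.44)
C=[]
for a,b in(((105,170),(611,80)),((185,170),(612,156)),((222,122),(717,158)),((150,118),(716,82))):
    p,e=tri(s(*a),t(*b)); C.append(L(p)); print(L(p),e)
C=np.array(C);m=C.mean(0);print('mid',m,'angle',np.arctan2(-m[1],m[2]-.14),'slope',np.arctan2(C[:2,2].mean()-C[2:,2].mean(),C[:2,1].mean()-C[2:,1].mean()), 'r',np.hypot(m[1],m[2]-.14))
E
```

```text
[0.14   0.0116 0.3376] 0.0015548868762769374
[0.1106 0.011  0.3392] 0.0002507168171263935
[ 0.1117 -0.0423  0.3341] 0.0009442540443265031
[ 0.14   -0.042   0.3342] 0.0017599172772310564
mid [ 0.1256 -0.0155  0.3363] angle 0.07857925706629922 slope 0.07826994489062988 r 0.19686292923636428
```

```bash
cat >> geo.py <<'E'
O=np.array([.6647,.0822,0]);yaw=-.0255;X=np.array([np.cos(yaw),np.sin(yaw),0]);Y=np.array([-np.sin(yaw),np.cos(yaw),0]);Z=np.array([0,0,1.])
Q=[np.cos(yaw/2),np.sin(yaw/2),0,0]
def P(x,r,a): return O+X*x+Y*(-r*np.sin(a))+Z*(.14+r*np.cos(a))
def tcp(psi): return P(-.157,.13,psi)-[0,0,.002]
def orange(im,rois):  # weighted centroids of the orange labels
    f=im.astype(float); w=np.clip(f[:,:,0]-1.3*f[:,:,1]-25,0,None); out=[]
    for u0,u1,v0,v1 in rois:
        a=w[v0:v1,u0:u1]; g=np.mgrid[v0:v1,u0:u1]; out+=[(a*g[1]).sum()/max(a.sum(),1),(a*g[0]).sum()/max(a.sum(),1),a.sum()]
    return np.array(out)
E
python3 - <<'E'
from workcell import *
from geo import *
import cv2
np.set_printoptions(precision=4,suppress=True)
p=tcp(-.38)
bot.reach([.3,-.35,.40],Q); bot.reach(list(p+[0,0,.12]),Q)
hand.move_gripper(.085)
o=get_obs(); print(o['time_s'],o['position']-p,o['wrist_force'],o['ft_torque'])
for d,v in((.003,.03),(.003,.1),(.01,.1),(.01,.3),(.02,.4),(.0005,.1)):
    t=get_obs()['time_s']; q=np.array(get_obs()['position'])
    tgt=p+[0,0,.12]+Y*d; bot.servo_line(list(tgt),velocity=v); o=get_obs(); print(d,v,o['time_s']-t,(o['position']-tgt))
    bot.servo_line(list(p+[0,0,.12]))
    print(get_obs()['time_s'])
for n in('side','top'): cv2.imwrite(f"pics/{n}1.png",vision.read_camera(n)['frame'][:,:,::-1])
a=cv2.imread('pics/side1.png')[:,:,::-1];b=cv2.imread('pics/top1.png')[:,:,::-1]
S=orange(a,[(255,300,245,280),(283,312,162,185)]);T=orange(b,[(225,245,165,200),(322,340,160,190)]); print(S,T)
L=lambda p:np.array([(p-O)@X,(p-O)@Y,p[2]])
for i in(0,3):
    q,e=tri(S[i:i+2],T[i:i+2]);q=L(q);print(q,e,np.hypot(q[1],q[2]-.14),np.arctan2(-q[1],q[2]-.14)+.38)
c=np.vstack([np.hstack([a[140:330,225:385],b[110:300,210:370]])]);cv2.imwrite('pics/pre.png',cv2.resize(c[:,:,::-1],None,fx=2.5,fy=2.5))
E
```

```text
3.4 [ 0.0001 -0.0007  0.1201] [0.1664 1.0446 0.0351] [ 0.0198  0.0233 -0.0265]
0.003 0.03 0.25 [0. 0. 0.]
3.9
0.003 0.1 0.25000000000000044 [ 0.      0.0002 -0.    ]
4.4
0.01 0.1 0.25 [-0.      0.0005 -0.    ]
4.9
0.01 0.3 0.25 [ 0.      0.0005 -0.0001]
5.4
0.02 0.4 0.25 [ 0.      0.0006 -0.    ]
5.9333
0.0005 0.1 0.25 [ 0.      0.0002 -0.    ]
6.4333
[274.5378 272.8652 842.5    294.5564 177.2766 575.3   ] [ 240.4547  185.6559 1409.2     332.8462  180.5743 1138.    ]
[0.0128 0.1535 0.0622] 0.004660452538266319 0.17210436409169375 -1.660077191863944
[ 0.0099 -0.1737  0.2007] 0.001975407335833516 0.18403279032361186 1.6145855390362707
```

View pics/pre.png

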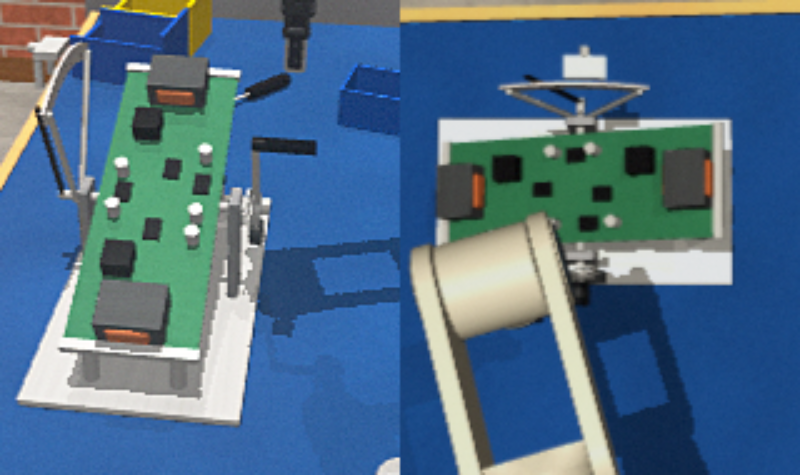

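```bash
python3 - <<'E'
from workcell import *
from geo import *
import cv2
np.set_printoptions(precision=4,suppress=True)
p=tcp(-.38)
for d in(.002,.0):
    t=get_obs()['time_s']; bot.goto_joints(list(kinematics.solve_ik(list(p+[0,0,.12]+Y*d),Q))); print('joint move',get_obs()['time_s']-t)
f0=get_obs()
bot.servo_line(list(p),velocity=.08)
o=get_obs(); print('down',o['wrist_force']-f0['wrist_force'],o['position']-p)
hand.move_gripper(0.0,20)
bot.dwell(.3);o=get_obs(); print('closed',o['gripper_width'],o['grip_force'],o['wrist_force']-f0['wrist_force'],o['ft_torque']-f0['ft_torque'],o['time_s'])
a=vision.read_camera('side')['frame'];cv2.imwrite('pics/side2.png',a[:,:,::-1])
print(orange(a,[(255,300,245,280),(283,312,162,185)]))
# label geometry: height h over shaft in the carrier frame, tilt -.38
S=[(274.54,272.87),(294.56,177.28)];T=[(240.45,185.66),(332.85,180.57)];th=-.38
yc=Y*np.cos(th)+Z*np.sin(th); zc=-Y*np.sin(th)+Z*np.cos(th); c=O+Z*.14
for h in(.026,.03,.034,.038):
    r=[plane(n,uv,zc,zc@c+h)-c for n,uv in(('side',S[0]),('top',T[0]),('side',S[1]),('top',T[1]))]
    print(h,[(round(q@X,4),round(q@yc,4)) for q in r])
b=a[140:330,225:385];cv2.imwrite('pics/grasp.png',cv2.resize(b[:,:,::-1],None,fx=3,fy=3))
E
```

```text
joint move 0.25
joint move 0.25
down [-0.5339 -1.5304  0.8142] [0.0003 0.0001 0.0005]
closed 0.01529030581899928 21.04367047548294 [-0.2509 -0.3319  1.6308] [ 0.0372  0.0867 -0.0272] 9.6167
[274.6265 272.9085 847.7    294.7374 177.3883 610.1   ]
0.026 [(np.float64(0.0065), np.float64(0.191)), (np.float64(0.0041), np.float64(0.1475)), (np.float64(0.0038), np.float64(-0.1547)), (np.float64(0.0037), np.float64(-0.1953))]
0.03 [(np.float64(0.0056), np.float64(0.1929)), (np.float64(0.0035), np.float64(0.1452)), (np.float64(0.003), np.float64(-0.1512)), (np.float64(0.0031), np.float64(-0.1966))]
0.034 [(np.float64(0.0048), np.float64(0.1948)), (np.float64(0.0029), np.float64(0.1429)), (np.float64(0.0022), np.float64(-0.1478)), (np.float64(0.0025), np.float64(-0.198))]
0.038 [(np.float64(0.004), np.float64(0.1967)), (np.float64(0.0023), np.float64(0.1406)), (np.float64(0.0013), np.float64(-0.1444)), (np.float64(0.0019), np.float64(-0.1993))]
```

View pics/grasp.png

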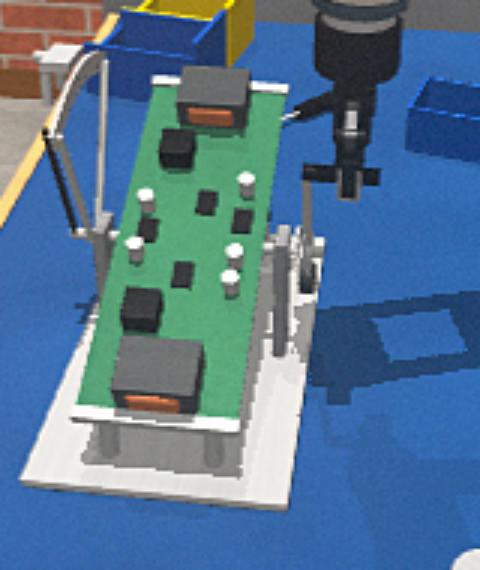

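```bash
cat > ctl.py <<'E'
import numpy as np
from scipy.linalg import expm, solve_discrete_are
J,M,D,k,d=.0645,.37,.05,.22,.02
REST=-.38
A=np.array([[0,1],[(M-k)/J,-(D+d)/J]]);B=np.array([[0],[k/J]])
E=expm(np.block([[A,B],[np.zeros((1,3))]])*.3);Ad,Bd=E[:2,:2],E[:2,2:]
Qw,Rw=np.diag([10.,1.]),np.array([[.5]])
S=solve_discrete_are(Ad,Bd,Qw,Rw);K=np.linalg.solve(Rw+Bd.T@S@Bd,Bd.T@S@Ad)[0]
def psi_path(a,b,t,dt): # hold .05, then smooth move
    s=np.clip((t-.05)/(dt-.05),0,1); T=dt-.05
    return a+(b-a)*(10*s**3-15*s**4+6*s**5),(b-a)/T*30*s**2*(1-s)**2
def accel(th,w,ps,dps,b,M=M,J=J,k=k): return (M*np.sin(th)+b+k*(ps-th)+d*(dps-w)-D*w)/J
def propagate(x,a,b,T,dt=.3,**kw):
    th,w,bb=x; n=max(int(round(T/.005)),1); h=T/n
    for i in range(n):
        p,dp=psi_path(a,b,i*h,dt); w+=h*accel(th,w,p,dp,bb,**kw); th+=h*w
        if th<REST: th,w=REST,max(w,0)
    return np.array([th,w,bb])
def mj(a,b,s):
    s=np.clip(s,0,1); return a+(b-a)*(10*s**3-15*s**4+6*s**5)
class Ctl:
    def __init__(s,psi): s.psi=psi;s.old=psi;s.x=np.array([REST,0,0.]);s.P=np.diag([1e-5,1e-4,1e-4]);s.mode='ramp';s.t=0;s.goal=None;s.n=0
    def go(s,goal,T): s.r0=s.ref(s.t)if s.goal is not None else s.x[0];s.t0=s.t;s.goal=goal;s.T=T
    def ref(s,t): return mj(s.r0,s.goal,(t-s.t0)/s.T)
    def step(s,meas,dt):  # dt since last photo; returns psi
        s.t+=dt
        if s.mode=='ramp':
            s.n=s.n+1 if meas>REST+.02 else 0
            if s.n>=2 or meas>REST+.035:
                pl=s.old-.02; s.x=np.array([meas,.05,-(k*(pl-REST)+M*np.sin(REST))]); s.P=np.diag([1e-4,4e-3,1e-4]);s.mode='track';s.up=True
            else: s.old,s.psi=s.psi,s.psi+(.1 if s.psi<-.12 else .03 if s.n==0 else 0); return s.psi
        else:
            F=np.eye(3);F[:2,:2]=expm(A*dt);F[1,2]=dt/J;F[0,2]=dt*dt/2/J
            s.x=propagate(s.x,s.old,s.psi,dt,dt);s.P=F@s.P@F.T+np.diag([2e-6,1e-4,1e-5])
            G=s.P[:,0]/(s.P[0,0]+4e-5); s.x=s.x+G*(meas-s.x[0]); s.P=s.P-np.outer(G,s.P[0])
        if s.goal is None: return s.psi
        xp=propagate(s.x,s.psi,s.psi,.175)
        f=lambda t:s.ref(t)
        tc=s.t+.175; r=f(tc);h=.05;wr=(f(tc+h)-f(tc-h))/2/h
        tm=s.t+.325;rm=f(tm);wm=(f(tm+h)-f(tm-h))/2/h;am=(f(tm+h)-2*rm+f(tm-h))/h/h
        ff=rm+(J*am+(D+d)*wm-M*np.sin(rm)-s.x[2])/k
        u=ff-K@(xp[:2]-[r,wr]); s.old=s.psi;s.psi=float(np.clip(u,s.psi-.22,s.psi+.22).clip(-.75,.9));return s.psi
E
cat > sim.py <<'E'
from ctl import *
rng=np.random.default_rng(0);print('K',K,'poles',np.linalg.eigvals(Ad-Bd@K[None]))
for m in(.9,1,1.15):
  for b in(-.04,0,.04):
    for kk in(.2,.24):
      x=np.array([REST,0,b]);c=Ctl(-.38);old=new=-.38;wm=0;lo=[];pm=[]
      st=0
      for i in range(130):
        u=c.step(x[0]+rng.normal(0,.005),.3)
        if c.mode=='track' and st==0: st=1;c.go(.078,5); u=c.psi; t1=c.t
        if st==1 and c.t-t1>12.5: st=2;c.go(REST-.005,6)
        if st==2 and c.t-t1>19.: break
        old,new=new,u
        for j in range(3): 
            # split to record peak speed
            pass
        x2=propagate(x,old,new,.3,M=M*m,J=J*m,k=kk); wm=max(wm,abs(x2[1]));x=x2
        pm.append(u)
        if st==1 and c.t-t1>5.3: lo.append(x[0]-.078)
      print(m,b,kk,'ramp',round(t1,1),'wmax %.2f hold %.3f %.3f end %.3f %.3f psi %.2f %.2f'%(wm,min(lo),max(lo),x[0],x[1],min(pm),max(pm)))
E
python3 sim.py
```

```text
K [2.46483384 1.01849002] poles [0.31840627+0.10389531j 0.31840627-0.10389531j]
0.9 -0.04 0.2 ramp 7.2 wmax 0.19 hold -0.016 0.015 end -0.377 0.005 psi -0.28 0.52
0.9 -0.04 0.24 ramp 6.0 wmax 0.34 hold -0.017 0.036 end -0.378 -0.029 psi -0.28 0.59
0.9 0 0.2 ramp 5.4 wmax 0.21 hold -0.036 0.039 end -0.379 -0.033 psi -0.28 0.33
0.9 0 0.24 ramp 4.2 wmax 0.41 hold -0.044 0.050 end -0.367 -0.036 psi -0.28 0.48
0.9 0.04 0.2 ramp 3.3 wmax 0.22 hold -0.010 0.013 end -0.378 -0.012 psi -0.40 0.14
0.9 0.04 0.24 ramp 2.7 wmax 0.37 hold -0.030 0.012 end -0.364 -0.030 psi -0.40 0.26
1 -0.04 0.2 ramp 8.1 wmax 0.22 hold -0.019 0.023 end -0.380 0.000 psi -0.28 0.58
1 -0.04 0.24 ramp 6.6 wmax 0.34 hold -0.026 0.019 end -0.380 0.002 psi -0.28 0.65
1 0 0.2 ramp 6.0 wmax 0.19 hold -0.010 0.022 end -0.380 0.001 psi -0.28 0.37
1 0 0.24 ramp 4.8 wmax 0.16 hold -0.023 0.007 end -0.378 0.040 psi -0.28 0.29
1 0.04 0.2 ramp 4.2 wmax 0.26 hold -0.012 0.021 end -0.380 0.004 psi -0.40 0.19
1 0.04 0.24 ramp 3.3 wmax 0.23 hold -0.024 0.023 end -0.373 -0.009 psi -0.35 0.10
1.15 -0.04 0.2 ramp 9.0 wmax 0.20 hold -0.049 0.043 end -0.380 0.000 psi -0.28 0.70
1.15 -0.04 0.24 ramp 7.2 wmax 0.19 hold -0.013 0.016 end -0.380 0.000 psi -0.28 0.52
1.15 0 0.2 ramp 6.9 wmax 0.22 hold -0.048 0.057 end -0.380 0.000 psi -0.33 0.49
1.15 0 0.24 ramp 5.7 wmax 0.22 hold -0.025 0.020 end -0.380 0.000 psi -0.28 0.37
1.15 0.04 0.2 ramp 5.1 wmax 0.20 hold -0.037 0.038 end -0.380 0.000 psi -0.56 0.28
1.15 0.04 0.24 ramp 4.2 wmax 0.26 hold -0.012 0.028 end -0.380 0.000 psi -0.40 0.19
```

```bash
sed -i 's/if s.goal is None: return s.psi/if s.goal is None: s.old=s.psi; return s.psi/' ctl.py
for cfg in "1.5 1e-5 1e-4" "1.5 3e-6 1e-4" "1.5 3e-6 4e-4" "4 3e-6 2e-4" "4 1e-5 4e-4"; do set -- $cfg
sed "s/\[\[.5\]\]/[[$1]]/; s/np.diag(\[2e-6,1e-4,1e-5\])/np.diag([2e-6,$3,$2])/" ctl.py > c2.py; sed 's/from ctl/from c2/' sim.py>s2.py; echo "$cfg"; python3 s2.py | awk '/^K/{print} /hold/{w=$7;if(w>W)W=w; if($9<a)a=$9; if($10>b)b=$10; if($12>e)e=$12+0; v=$13*$13; if(v>V)V=v; if($12+.38>F)F=$12+.38} END{print "wmax",W,"hold",a,b,"end off",F,"end v",sqrt(V)}'; done
```

```text
1.5 1e-5 1e-4
K [2.05715448 0.87384541] poles [0.41242779+0.1464002j 0.41242779-0.1464002j]
wmax 0.38 hold -0.053 0.067 end off 0.032 end v 0.057
1.5 3e-6 1e-4
K [2.05715448 0.87384541] poles [0.41242779+0.1464002j 0.41242779-0.1464002j]
wmax 0.40 hold -0.090 0.113 end off 0.045 end v 0.049
1.5 3e-6 4e-4
K [2.05715448 0.87384541] poles [0.41242779+0.1464002j 0.41242779-0.1464002j]
wmax 0.41 hold -0.084 0.133 end off 0.051 end v 0.05
4 3e-6 2e-4
K [1.716508   0.74976565] poles [0.49244467+0.13506671j 0.49244467-0.13506671j]
wmax 0.27 hold -0.113 0.149 end off 0.056 end v 0.042
4 1e-5 4e-4
K [1.716508   0.74976565] poles [0.49244467+0.13506671j 0.49244467-0.13506671j]
wmax 0.26 hold -0.062 0.084 end off 0.043 end v 0.047
```

```bash

for cfg in "0.5 3e-5 1e-4" "0.5 3e-5 4e-4" "0.5 1e-4 4e-4" "0.2 3e-5 2e-4" "1.5 3e-5 4e-4" "1.5 1e-4 4e-4"; do set -- $cfg
sed "s/\[\[.5\]\]/[[$1]]/; s/np.diag(\[2e-6,1e-4,1e-5\])/np.diag([2e-6,$3,$2])/" ctl.py > c2.py; sed 's/from ctl/from c2/' sim.py>s2.py; echo "$cfg"; python3 s2.py | awk '/hold/{w=$7;if(w>W)W=w; if($9<a)a=$9; if($10>b)b=$10;  v=$13*$13; if(v>V)V=v; if($12+.38>F)F=$12+.38} END{print "wmax",W,"hold",a,b,"end off",F,"end v",sqrt(V)}'; done
```

```text
0.5 3e-5 1e-4
wmax 0.70 hold -0.162 0.188 end off 0.055 end v 0.068
0.5 3e-5 4e-4
wmax 0.73 hold -0.335 0.548 end off 0.011 end v 0.046
0.5 1e-4 4e-4
wmax 0.41 hold -0.103 0.073 end off 0.026 end v 0.071
0.2 3e-5 2e-4
wmax 0.91 hold -0.091 0.178 end off 0.013 end v 0.055
1.5 3e-5 4e-4
wmax 0.37 hold -0.038 0.070 end off 0.016 end v 0.038
1.5 1e-4 4e-4
wmax 0.38 hold -0.074 0.086 end off 0.028 end v 0.055
```

```bash
cat > patch.py <<'E'
s=open('ctl.py').read()
a=s.index("A=np.array");b=s.index("def psi_path")
s=s[:a]+'''def gain(m,kk,R=.5):
    A=np.array([[0,1],[(M*m-kk)/J/m,-(D+d)/J/m]]);B=np.array([[0],[kk/J/m]])
    E=expm(np.block([[A,B],[np.zeros((1,3))]])*.3);Ad,Bd=E[:2,:2],E[:2,2:]
    S=solve_discrete_are(Ad,Bd,np.diag([10.,1.]),np.array([[R]]));return np.linalg.solve(R+Bd.T@S@Bd,Bd.T@S@Ad)[0]
'''+s[b:]
a=s.index("def propagate");b=s.index("def mj")
s=s[:a]+'''def propagate(x,a,b,T,dt=.3): # x = th,w,b,m,k
    th,w,bb,m,kk=x; n=max(int(round(T/.01)),1); h=T/n
    for i in range(n):
        p,dp=psi_path(a,b,(i+.5)*h,dt); w+=h*accel(th,w,p,dp,bb,M*m,J*m,kk); th+=h*w
        if th<REST: th,w=REST,max(w,0)
    return np.array([th,w,bb,m,kk])
'''+s[b:]
s=s.replace("s.x=np.array([REST,0,0.]);s.P=np.diag([1e-5,1e-4,1e-4])","s.x=np.array([REST,0,0,1.03,k]);s.P=np.diag([1e-4,4e-3,6e-4,6e-3,3e-4])")
a=s.index("pl=s.old");b=s.index("s.mode='track'")
s=s[:a]+'''pl=s.old-.02; s.x[:2]=meas,.05
                H=np.array([0,0,1,M*np.sin(REST),pl-REST]); G=s.P@H/(H@s.P@H+4e-5); s.x=s.x-G*(H@s.x); s.P=s.P-np.outer(G,H@s.P)
                '''+s[b:]
a=s.index("F=np.eye(3)");b=s.index("G=s.P[:,0]")
s=s[:a]+'''f=lambda x:propagate(x,s.old,s.psi,dt,dt); x0=f(s.x); e=1e-4
            F=np.array([(f(s.x+e*v)-x0)/e for v in np.eye(5)]).T
            s.x=x0;s.P=F@s.P@F.T+np.diag([1e-6,2e-5,QB,1e-6,1e-7])
            '''+s[b:]
s=s.replace("+4e-5); s.x=s.x+G","+RM); s.x=s.x+G").replace("REST=-.38","REST=-.38;QB=1e-6;RM=2.5e-5;RW=.5")
s=s.replace("ff=rm+(J*am+(D+d)*wm-M*np.sin(rm)-s.x[2])/k","m,kk=s.x[3:];ff=rm+(m*J*am+(D+d)*wm-m*M*np.sin(rm)-s.x[2])/kk")
s=s.replace("u=ff-K@","u=ff-gain(m,kk,RW)@").replace("def accel(th,w,ps,dps,b,M=M,J=J,k=k)","def accel(th,w,ps,dps,b,M,J,k)")
open('ctl.py','w').write(s)
t=open('sim.py').read()
t=t.replace(";print('K',K,'poles',np.linalg.eigvals(Ad-Bd@K[None]))","").replace("x=np.array([REST,0,b])","x=np.array([REST,0,b,m,kk])").replace("propagate(x,old,new,.3,M=M*m,J=J*m,k=kk)","propagate(x,old,new,.3)").replace("(.2,.24)","(.2,.22,.24)")
t=t.replace("        for j in range(3): \n            # split to record peak speed\n            pass\n","").replace("max(pm)))","max(pm)),c.x[2:].round(3))")
open('sim.py','w').write(t)
E
python3 patch.py; python3 sim.py
for cfg in "1e-5 .5" "1e-6 1.5" "1e-6 .2"; do set -- $cfg; sed "s/QB=1e-6/QB=$1/;s/RW=.5/RW=$2/" ctl.py>c2.py; sed 's/from ctl/from c2/' sim.py>s2.py; echo "$cfg"; python3 s2.py | awk '/hold/{w=$7;if(w>W)W=w; if($9<a)a=$9; if($10>b)b=$10;  v=$13*$13; if(v>V)V=v; if($12+.38>F)F=$12+.38} END{print "wmax",W,"hold",a,b,"end off",F,"end v",sqrt(V)}'; done
```

```text
0.9 -0.04 0.2 ramp 7.2 wmax 0.19 hold -0.014 0.011 end -0.380 0.000 psi -0.28 0.62 [-0.043  0.966  0.215]
0.9 -0.04 0.22 ramp 6.6 wmax 0.24 hold -0.013 0.013 end -0.373 -0.068 psi -0.28 0.46 [-0.039  0.949  0.232]
0.9 -0.04 0.24 ramp 6.0 wmax 0.34 hold -0.015 0.012 end -0.380 0.000 psi -0.28 0.59 [-0.041  0.936  0.248]
0.9 0 0.2 ramp 5.4 wmax 0.21 hold -0.011 0.016 end -0.380 0.000 psi -0.28 0.31 [0.002 1.007 0.223]
0.9 0 0.22 ramp 4.8 wmax 0.20 hold -0.010 0.013 end -0.379 0.006 psi -0.28 0.34 [0.002 0.953 0.233]
0.9 0 0.24 ramp 4.2 wmax 0.41 hold -0.009 0.016 end -0.380 0.000 psi -0.28 0.46 [-0.     0.927  0.249]
0.9 0.04 0.2 ramp 3.3 wmax 0.18 hold -0.011 0.016 end -0.380 0.000 psi -0.33 0.10 [0.045 0.985 0.219]
0.9 0.04 0.22 ramp 3.0 wmax 0.26 hold -0.019 0.016 end -0.378 -0.011 psi -0.34 0.10 [0.044 0.959 0.232]
0.9 0.04 0.24 ramp 2.7 wmax 0.22 hold -0.010 0.016 end -0.380 0.000 psi -0.28 0.04 [0.04  0.9   0.237]
1 -0.04 0.2 ramp 8.1 wmax 0.22 hold -0.019 0.009 end -0.380 0.000 psi -0.28 0.59 [-0.042  1.026  0.205]
1 -0.04 0.22 ramp 7.2 wmax 0.23 hold -0.011 0.013 end -0.377 -0.
[... 1200 characters left out ...]
0 0.22 ramp 6.3 wmax 0.22 hold -0.010 0.016 end -0.380 0.000 psi -0.28 0.43 [-0.     1.095  0.209]
1.15 0 0.24 ramp 5.7 wmax 0.18 hold -0.016 0.016 end -0.380 0.000 psi -0.28 0.34 [-0.     1.062  0.22 ]
1.15 0.04 0.2 ramp 5.1 wmax 0.24 hold -0.012 0.015 end -0.380 0.000 psi -0.41 0.31 [0.039 1.152 0.201]
1.15 0.04 0.22 ramp 4.5 wmax 0.18 hold -0.017 0.013 end -0.380 0.000 psi -0.35 0.22 [0.038 1.098 0.212]
1.15 0.04 0.24 ramp 4.2 wmax 0.40 hold -0.005 0.013 end -0.380 0.000 psi -0.49 0.39 [0.038 1.113 0.233]
1e-5 .5
wmax 0.57 hold -0.080 0.062 end off 0.035 end v 0.051
1e-6 1.5
wmax 0.31 hold -0.027 0.025 end off 0.012 end v 0.031
1e-6 .2
wmax 1.03 hold -0.458 1.491 end off 1.681 end v 0.049
```

```bash
sed -i 's/RW=.5/RW=1.2/' ctl.py; cat > real.py <<'E'
from workcell import *
from geo import *
from ctl import *
import cv2,pickle
PN,PF=(.0045,.1957,.036),(.0018,-.146,.036)
def pt(q,th): return O+Z*.14+X*q[0]+Y*(q[1]*np.cos(th)-q[2]*np.sin(th))+Z*(q[1]*np.sin(th)+q[2]*np.cos(th))
G=np.linspace(-.6,.6,601); DV=np.array([proj('side',pt(PN,t))[1]-proj('side',pt(PF,t))[1] for t in G])
OFF=(272.9085-177.3883)-np.interp(REST,G,DV)
def measure(guess):
    im=vision.read_camera('side')['frame']; r=[]
    for q in(PN,PF):
        u,v=proj('side',pt(q,guess)).round().astype(int); r.append((u-15,u+16,v-10,v+11))
    m=orange(im,r); return np.interp(-(m[1]-m[4]-OFF),-DV,G),m
def cycle(c,last,log=True):
    t=get_obs()['time_s']; m,raw=measure(c.x[0]); was=c.mode; psi=c.step(m,t-last)
    if log: print('%.2f m%.3f x%.3f w%.3f ref%s psi%.3f a%d,%d'%(t,m,c.x[0],c.x[1],'' if c.goal is None else ' %.3f'%c.ref(c.t),psi,raw[2],raw[5]))
    bot.servo_line(list(tcp(psi)),velocity=.5); return t
E
cat > p1.py <<'E'
from real import *
print('dv mono',np.all(np.diff(DV)<0),'OFF',OFF)
c=Ctl(-.38); t=get_obs()['time_s']; t1=None
while True:
    t=cycle(c,t)
    if c.mode=='track' and t1 is None: t1=t; c.go(.078,5); print('lift',c.x)
    if t1 and t-t1>6.2: break
    if c.mode=='ramp' and c.psi>.65: print('no lift'); break
f=vision.read_camera('top')['frame'];cv2.imwrite('pics/top3.png',f[:,:,::-1]);cv2.imwrite('pics/gate3.png',cv2.resize(f[122:158,240:320,::-1],None,fx=8,fy=8,interpolation=cv2.INTER_CUBIC))
print(c.x); pickle.dump((c,t),open('c.pkl','wb'))
E
python3 p1.py
```

```text
dv mono True OFF -0.028625845738872613
9.67 m-0.381 x-0.380 w0.000 ref psi-0.280 a880,616
9.97 m-0.379 x-0.380 w0.000 ref psi-0.180 a842,617
10.27 m-0.382 x-0.380 w0.000 ref psi-0.080 a856,610
10.57 m-0.381 x-0.380 w0.000 ref psi-0.050 a853,582
10.87 m-0.381 x-0.380 w0.000 ref psi-0.020 a848,589
11.17 m-0.382 x-0.380 w0.000 ref psi0.010 a856,608
11.47 m-0.380 x-0.380 w0.000 ref psi0.040 a866,593
11.77 m-0.378 x-0.380 w0.000 ref psi0.070 a841,654
12.07 m-0.380 x-0.380 w0.000 ref psi0.100 a847,609
12.37 m-0.380 x-0.380 w0.000 ref psi0.130 a850,587
12.67 m-0.381 x-0.380 w0.000 ref psi0.160 a847,593
12.97 m-0.380 x-0.380 w0.000 ref psi0.190 a843,583
13.27 m-0.377 x-0.380 w0.000 ref psi0.220 a838,629
13.57 m-0.366 x-0.380 w0.000 ref psi0.250 a887,650
13.87 m-0.345 x-0.380 w0.000 ref psi0.250 a977,827
14.17 m-0.297 x-0.297 w0.050 ref psi0.250 a984,835
lift [-0.29676096  0.05        0.00496701  1.02318325  0.22151494]
14.47 m-0.227 x-0.230 w0.209 ref -0.296 psi0.030 a1182,802
14.77 m-0.165 x-0.165 w0.154 ref -0.291 psi-0.190 a1302,815
15.07 m-0.161 x-0.159 w-0.109 ref -0.280 psi0.030 a1360,
[... 415 characters left out ...]
949
17.47 m-0.053 x-0.050 w0.102 ref -0.004 psi0.041 a1483,959
17.77 m-0.023 x-0.021 w0.108 ref 0.026 psi-0.011 a1534,1043
18.07 m0.008 x0.009 w0.091 ref 0.050 psi-0.030 a1609,944
18.37 m0.025 x0.027 w0.058 ref 0.066 psi-0.020 a1749,1100
18.67 m0.043 x0.043 w0.054 ref 0.075 psi-0.061 a1845,1109
18.97 m0.056 x0.056 w0.031 ref 0.078 psi-0.041 a1901,1164
19.27 m0.062 x0.062 w0.024 ref 0.078 psi-0.060 a1810,1095
19.57 m0.069 x0.069 w0.016 ref 0.078 psi-0.057 a1894,1042
19.87 m0.071 x0.072 w0.008 ref 0.078 psi-0.055 a1840,1093
20.17 m0.074 x0.074 w0.008 ref 0.078 psi-0.062 a1855,1123
20.47 m0.075 x0.075 w0.002 ref 0.078 psi-0.055 a1873,1135
[0.07532246 0.00245323 0.0032094  0.9064106  0.21298109]
```

View pics/gate3.png

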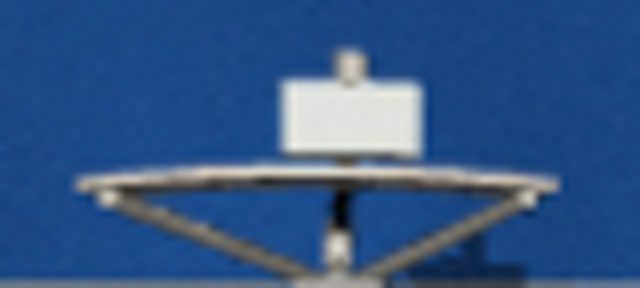

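```bash
cat > p2.py <<'E'
from real import *
c,t=pickle.load(open('c.pkl','rb')); t0=t; st=0
while True:
    t=cycle(c,t,st>0)
    if st==0 and (abs(c.x[0]-.078)>.02): print('off',c.x[0])
    if st==0 and t-t0>7: print('lower',t); c.go(REST-.005,6.5); st=1; t1=t
    if st==1 and t-t1>6.4: break
psi=c.psi
while True:
    m,_=measure(REST); print('unload %.3f psi %.3f'%(m,psi))
    if psi<=-.38: break
    psi=max(psi-(.06 if psi>-.1 else .1),-.38); bot.servo_line(list(tcp(psi)),velocity=.5)
o=get_obs(); print(o['time_s'],o['wrist_force'])
E
python3 p2.py
```

```text
lower 27.7167
28.02 m0.078 x0.078 w0.000 ref 0.078 psi-0.091 a1899,1208
28.32 m0.075 x0.075 w-0.021 ref 0.075 psi-0.074 a1812,1136
28.62 m0.071 x0.070 w-0.024 ref 0.068 psi-0.107 a1958,1066
28.92 m0.060 x0.060 w-0.052 ref 0.056 psi-0.076 a1752,1090
29.22 m0.042 x0.042 w-0.063 ref 0.039 psi-0.091 a1831,1076
29.52 m0.020 x0.020 w-0.087 ref 0.016 psi-0.059 a1697,1107
29.82 m-0.008 x-0.008 w-0.096 ref -0.012 psi-0.062 a1582,1050
30.12 m-0.036 x-0.037 w-0.109 ref -0.045 psi-0.041 a1496,977
30.42 m-0.067 x-0.069 w-0.116 ref -0.081 psi-0.035 a1440,902
30.72 m-0.107 x-0.107 w-0.135 ref -0.120 psi0.014 a1375,916
31.02 m-0.144 x-0.145 w-0.126 ref -0.160 psi0.008 a1322,914
31.32 m-0.181 x-0.182 w-0.132 ref -0.200 psi0.053 a1229,845
31.62 m-0.219 x-0.220 w-0.122 ref -0.238 psi0.060 a1176,850
31.92 m-0.252 x-0.253 w-0.115 ref -0.273 psi0.089 a1125,882
32.22 m-0.287 x-0.287 w-0.107 ref -0.305 psi0.118 a981,908
32.52 m-0.316 x-0.316 w-0.086 ref -0.331 psi0.129 a970,721
32.82 m-0.336 x-0.337 w-0.066 ref -0.352 psi0.139 a910,750
33.12 m-0.359 x-0.358 w-0.058 ref -0.368 psi0.173 a883,658
33.42 m-0.364 x-0.366 w-0.019 ref -0.378 psi0.126 a908,683
33.72 m-0.375 x-0.374 w-0.033 ref -0.383 psi0.153 a794,685
34.02 m-0.381 x-0.380 w-0.000 ref -0.385 psi0.152 a858,598
34.32 m-0.382 x-0.380 w0.000 ref -0.385 psi0.152 a861,585
unload -0.380 psi 0.152
unload -0.382 psi 0.092
unload -0.381 psi 0.032
unload -0.380 psi -0.028
unload -0.381 psi -0.088
unload -0.381 psi -0.148
unload -0.381 psi -0.248
unload -0.381 psi -0.348
unload -0.381 psi -0.380
37.0667 [-0.09688657 -0.46131573  1.94877542]
```

```bash
python3 - <<'E'
from real import *
hand.move_gripper(.085); bot.dwell(.5)
bot.servo_line(list(tcp(-.38)+[0,0,.14]),velocity=.06); bot.dwell(1.5)
print(measure(REST)[0]); f=vision.read_camera('side')['frame'];cv2.imwrite('pics/end.png',cv2.resize(f[140:330,225:385,::-1],None,fx=3,fy=3)); print(get_obs()['time_s'],get_obs()['wrist_force'])
E
```

```text
-0.3793776057046086
42.325 [-0.00131815  0.04208843 -0.4699776 ]
```

View pics/end.png

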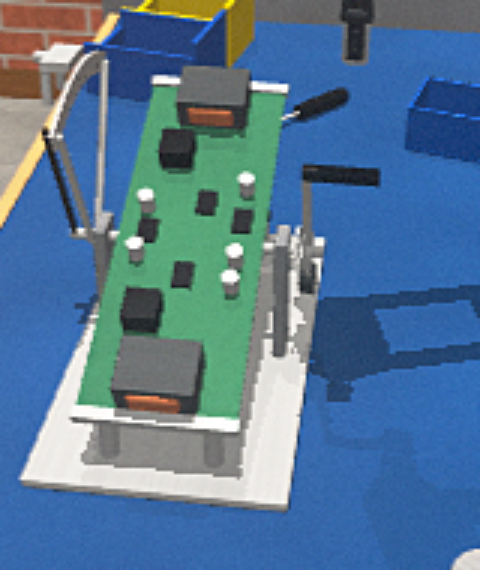

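The carrier is back on its left rest. The tiller is free, with the bar at (340,176) as at the start, and the gripper is clear above it.

```bash
python3 -c "
from workcell import *
print(hand_in())"
```

```text
the job is handed in; nothing more can be done
None
```

I tilted the carrier to the gate, held it within about 0.02 rad of the gate's middle for over 7 s by camera, lowered it gently onto its left rest, released the tiller and handed the job in; the hand-in returned no verdict.

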